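Clip down the pan lid and scan its label

ROBOT

A 7-joint arm with a two-finger parallel gripper is mounted at the origin on a cart in front of the work surface, level with it; the furniture and walls round the work are solid. World frame = base frame: x ahead of the robot, y to its left, z up, the work surface at z = 0. Lengths are in m, angles in rad, forces in N, time in s.
With the tool pointing down it reaches from about 0.35 to 0.9 m from the base axis. Payload 19.9 kg.
Tool frame: the origin (TCP) lies midway between the tips of the shut fingers; the grasp point (between the pads) lies 19 mm behind it (hold_point_z is the distance from the TCP to the grasp point, in m); z points along the fingers, y is the direction in which the jaws open and shut (so a half turn about z gives the same grasp; the last joint's range is limited). The gripper opens to 94 mm and grips with 3 to 60 N. Pads are 16 mm wide; open, the fingers measure 119 mm over their backs; the gripper's body (75 mm by 177 mm) begins 78 mm behind the grasp point.
Start: joints at [1.113, 0.417, -0.01, 1.614, 0.005, 1.111, -0.053], TCP at [0.252, -0.572, 0.205] pointing down, gripper open.
Joint ranges: [-2.81, 2.81], [-0.39, 2.02], [-1.27, 1.25], [0.06, 2.57], [-1.19, 4.33], [0.19, 2], [-2.82, 2.82]. Speed limits (rad/s): [1.89, 1.89, 2.39, 2.39, 3.01, 3.01, 3.01].

INTERFACE

Orientations are given as a 3x3 rotation matrix whose columns are the frame's x, y, z axes.
In Python, from plant import * gives the robot as it stands. The module is installed in compiled form; this text tells all that it offers.
- The arm moves only by the tool play_rows, never from a script. Its argument "plan" is a list of rows, each a list of 3 entries, a list of its own where there are three numbers: the shift along the tool's x, y, z normalised to -1 to 1, where 1 is 6 cm, then the turn about the tool's z normalised to -1 to 1, where 1 is pi/2 rad, then the opening, from -1 (shut) to 1 (fully open). In form: [[[dx, dy, dz], turn, gripper], ...]. A call has 1 to 10 rows; each row shifts and turns the commanded pose from where the row before left it, along the tool's axes as they then stand; what a row does not reach is not made up. A row lasts 1/8 s, in which the tool goes at most 62.5 mm and 10.7 degrees, less where a joint would pass 70% of its speed; a pose out of reach is approached as far as the arm can. A call with a number of a shift or a turn outside -1 to 1 is refused whole. A call with a gripper value outside its range is refused whole. The fingers move at their own pace and stop on an object; "force" is the grip in N (left out, the last holds). Time passes only in rows, so rows that do not move let the fingers close. It gives the time, the measured TCP pose, the force and the opening at its end, in the units of the state.
- state(): the state, without advancing time (a new reading comes with each control period).
- snapshot(name): name is "side" or "top" or "wrist"; returns the picture (480x640x3 uint8, red, green, blue); there is no depth.
- get_calibration(name): a dict with "fx", "fy", "cx", "cy" (pixels), "world_to_cam" (4x4, takes a point from world to camera coordinates); the wrist camera has in their place "hand_eye" (4x4, takes a point from camera to tool coordinates, whose origin is the TCP and whose axes are the flange's). Camera axes: x right, y down, z forward; pixel columns grow to the right and rows downward; lengths in m; the calibration is good to about 2 mm. The wrist camera is an equidistant fisheye: a pixel r from the principal point sees the ray r / f radians off the axis. A picture is of the moment at which its call begins: read the wrist's pose just before it. get_calibration takes no time and is no camera call.
- sign_off(): hands the job in, once; it reports no verdict.
The state is a dict: "t": time; "joints": joint angles; "joint_velocities": joint speeds; "joint_efforts": joint torques, N m; "ee_pos": TCP position; "orientation": TCP orientation; "wrist_force": force on the tool from outside, world axes, zero at the start; "moment": the same for the moment, N m; "gripper_width": opening from 0.0 (shut) to 1.0 (fully open).
Only numpy, scipy, OpenCV 4.12 (cv2) and the standard library are available. Lean on these libraries where they do the work, as an engineer would, in place of code of your own. Each camera call takes 0.05 s, during which the arm holds its last target. There are 200 camera calls.

TASK

Close the food pan for stock: snap its four lid clips down over the rim, first one diagonally opposite pair and then the other pair, so that the gasket seats evenly. Then take the barcode scanner from its stand, point it squarely at the middle of the label on the lid with the scan line across the bars, and hold it still for two seconds about 10 cm away. Put the scanner back in its stand as it was and leave everything else where it is.

Things in the scene. Friction and masses are not known exactly. Their poses are not given: they have to be found in the camera images.
- pan: steel food pan 162 x 176 mm (its x, y), 65 mm high, with a flat grey lid on (top 73 mm above the table), held fast; origin under its centre, x away from the robot and y left at yaw 0. Four sprung steel clips, hinged on the lid at pan x +-46, y +-50 mm, fold outward along y and down over the rim: near = -x, far = +x, left = +y, right = -y
- clip_near_left (a joint): angle of the near left lid clip: 0 = fully down, hooked over the rim; 1.05 = fully open, arm pointing up and outward. Starts open, about 1.05. Over-centre spring: pressed straight down with closed fingers 12 to 20 mm outward of its hinge pin it gives way at under 6 N; once below about 0.45 rad it snaps down by itself and stays
- clip_near_left_hinge (a point): middle of the near left clip's hinge pin on the lid, 79 mm above the table; the clip's arm reaches from here 46 mm along pan +y, 26 mm wide, 3 mm thick, its outer end bent down as a 25 mm nose. Down, the arm lies level, its top 81 mm above the table
- clip_far_right (a joint): angle of the far right lid clip: 0 = fully down, hooked over the rim; 1.05 = fully open, arm pointing up and outward. Starts open, about 1.05. Over-centre spring: pressed straight down with closed fingers 12 to 20 mm outward of its hinge pin it gives way at under 6 N; once below about 0.45 rad it snaps down by itself and stays
- clip_far_right_hinge (a point): middle of the far right clip's hinge pin on the lid, 79 mm above the table; the clip's arm reaches from here 46 mm along pan -y, 26 mm wide, 3 mm thick, its outer end bent down as a 25 mm nose. Down, the arm lies level, its top 81 mm above the table
- clip_near_right (a joint): angle of the near right lid clip: 0 = fully down, hooked over the rim; 1.05 = fully open, arm pointing up and outward. Starts open, about 1.05. Over-centre spring: pressed straight down with closed fingers 12 to 20 mm outward of its hinge pin it gives way at under 6 N; once below about 0.45 rad it snaps down by itself and stays
- clip_near_right_hinge (a point): middle of the near right clip's hinge pin on the lid, 79 mm above the table; the clip's arm reaches from here 46 mm along pan -y, 26 mm wide, 3 mm thick, its outer end bent down as a 25 mm nose. Down, the arm lies level, its top 81 mm above the table
- clip_far_left (a joint): angle of the far left lid clip: 0 = fully down, hooked over the rim; 1.05 = fully open, arm pointing up and outward. Starts open, about 1.05. Over-centre spring: pressed straight down with closed fingers 12 to 20 mm outward of its hinge pin it gives way at under 6 N; once below about 0.45 rad it snaps down by itself and stays
- clip_far_left_hinge (a point): middle of the far left clip's hinge pin on the lid, 79 mm above the table; the clip's arm reaches from here 46 mm along pan +y, 26 mm wide, 3 mm thick, its outer end bent down as a 25 mm nose. Down, the arm lies level, its top 81 mm above the table
- label: white paper label with a barcode stuck flat on the middle of the lid, 40 x 60 mm (its x, y), not always straight; origin at its centre 73 mm above the table, z up. The black bars run along its x (26 mm long) and follow one another along its y (45 mm)
- scanner: pistol-shaped barcode scanner, 0.19 kg, reads without a trigger. Black handle, level in the stand: 28 mm wide (y), 32 high (z), x from -79 to +25 mm; origin inside the handle at the balance point, the place to grip across y from above. Grey head, 64 mm wide, begins at x = 26 mm, reaches from 21 mm above to 87 mm below the origin. x points from handle to head, z up
- scanner_window (a point): centre of the scanner's window at the end of the head, 74 mm ahead (x) and 80 mm below the origin. Its z axis is the beam: it leaves forward and down, 20 degrees off straight down when the handle is level. Its y axis (the scanner's y) is the direction of the scan line. It reads a barcode 50 to 150 mm away
- stand: steel stand fixed on the table, base 196 x 92 mm, origin under it, x ahead: a saddle with ears 16 mm high under the rear of the handle (64 mm behind the origin, 38 mm wide inside) and a sloping tray with low sides round the nose (72 x 48 mm inside). The scanner is lifted out straight up and set down straight down, about 4 mm of play each way
- stand_rest (a point): where the scanner's origin is when it lies in the stand, 114 mm above the table; x and y axes as the scanner's
- masking_tape: roll of masking tape lying flat, 106 mm across, 24 mm high; bystander, origin under its centre
- marker: black marker pen lying down, 134 mm; bystander
- deli_tub_a: lidded white tub, 116 mm across, 76 mm high; bystander, origin under its centre
- deli_tub_b: a second such tub; bystander
- kitchen_timer: round wind-up timer, 62 mm across, 44 mm high; bystander, origin under its centre

How it is judged:
By the outcome, as a careful person would: the job done as asked, in the order asked, and still so for the second after the job is handed in, with the robot touching nothing.
It also fails if it takes over 72 s, if anything falls off the work surface, if the arm or the gripper's body presses on something with over 40 N, if the wrist force passes 120 N, or if a joint passes its speed limit or range.

## Working session

There is one attempt and no reset: what is moved stays moved. The work goes in short steps, Python scripts to look and compute and a tool call to move; the robot and the scene stay as the last step left them, time stands still between calls to the robot, and variables do not carry over. Pictures are saved under pics/ and viewed, about 8 in all and at most 12, crops included, and the job is handed in when it is done.

Besides the shell and the picture viewer there is one more tool, called by a JSON object that holds its "fn" and its "kwargs". play_rows: Moves the arm, as the interface text tells. Scaled input: -1 to 1 covers 6 cm each way for a shift and pi/2 rad each way for a turn. Its arguments: {"type":"object","properties":{"plan":{"type":"array","items":{"type":"array"}},"force":{"type":"number"}},"required":["plan"]}

```bash
mkdir -p pics; python3 - <<'E'
from plant import *
import cv2,numpy as np
np.set_printoptions(precision=4,suppress=True)
s=state();print(s['t'],s['ee_pos'],s['orientation'],s['gripper_width'])
for n in("top","side"):
    im=snapshot(n);cv2.imwrite(f"pics/{n}0.png",im[:,:,::-1]);print(n,get_calibration(n))
print(get_calibration("wrist"))
E
```

```text
0.0 [ 0.2523 -0.5714  0.2048] [[ 0.9148  0.404  -0.0006]
 [ 0.404  -0.9148  0.0011]
 [-0.0001 -0.0012 -1.    ]] 0.9996985491318336
top {'fx': 470.9418952341669, 'fy': 470.9418952341669, 'cx': 315.62841987220884, 'cy': 240.17005618677618, 'world_to_cam': array([[ 0.0261, -0.9996,  0.0094, -0.0313],
       [-0.9941, -0.027 , -0.105 ,  0.6503],
       [ 0.1052, -0.0066, -0.9944,  1.3237],
       [ 0.    ,  0.    ,  0.    ,  1.    ]])}
side {'fx': 572.6863751524199, 'fy': 572.6863751524199, 'cx': 319.37022197809483, 'cy': 238.30191769004628, 'world_to_cam': array([[ 0.8812, -0.4724, -0.0182, -0.5671],
       [-0.3286, -0.5843, -0.742 ,  0.2564],
       [ 0.3399,  0.6598, -0.6701,  1.6165],
       [ 0.    ,  0.    ,  0.    ,  1.    ]])}
{'fx': 371.64829954431775, 'fy': 371.64829954431775, 'cx': 320.07055787221583, 'cy': 241.59231654387202, 'hand_eye': array([[ 0.0001, -0.9697, -0.2443,  0.0706],
       [ 1.    ,  0.0002, -0.0001, -0.0008],
       [ 0.0002, -0.2443,  0.9697, -0.1792],
       [ 0.    ,  0.    ,  0.    ,  1.    ]])}
```

View pics/top0.png

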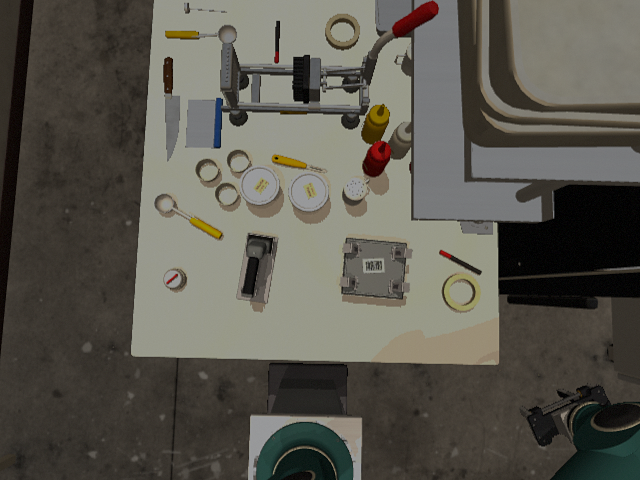

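View pics/side0.png

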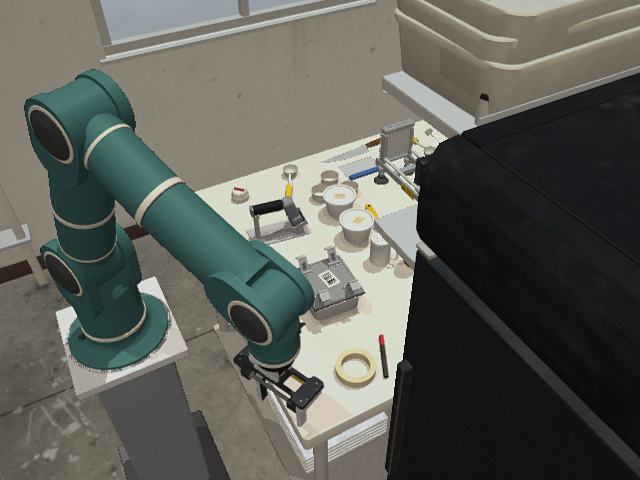

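The top view shows the pan near (375,268), with its label at (374,266) and clips at the corners. The scanner in its stand is near (256,268) with its head away from the robot. The side view shows the arm over the right front, with the marker and tape nearby. I'll crop in to measure.

```bash
cat > h.py <<'E'
from plant import *
import cv2,numpy as np
np.set_printoptions(precision=4,suppress=True)
def onplane(n,uv,z):
    c=get_calibration(n);T=np.linalg.inv(c['world_to_cam'])
    d=T[:3,:3]@np.array([(uv[0]-c['cx'])/c['fx'],(uv[1]-c['cy'])/c['fy'],1]);o=T[:3,3]
    return o+d*(z-o[2])/d[2]
def wplane(uv,z,s):
    c=get_calibration('wrist');d=np.array([uv[0]-c['cx'],uv[1]-c['cy']]);r=np.hypot(*d);a=r/c['fx']
    v=np.r_[d/r*np.sin(a),np.cos(a)];H=c['hand_eye'];R=np.array(s['orientation'])
    d=R@H[:3,:3]@v;o=np.array(s['ee_pos'])+R@H[:3,3]
    return o+d*(z-o[2])/d[2]
E
python3 - <<'E'
from h import *
im=cv2.imread('pics/top0.png')
a=cv2.resize(im[225:315,330:420],(540,540),interpolation=cv2.INTER_CUBIC)
b=cv2.resize(im[225:315,225:285],(260,390),interpolation=cv2.INTER_CUBIC)
o=np.zeros((540,800,3),np.uint8);o[:,:540]=a;o[:390,540:]=b
cv2.imwrite('pics/c1.png',o)
for n,uv,z in(("pan",(375,267),.073),("scan",(252,275),.13),("head",(259,245),.1),("tubA",(260,186),.076),("tubB",(308,192),.076),("benchcorner",(413,218),.2)):print(n,onplane("top",uv,z))
E
```

```text
pan [ 0.5761 -0.1811  0.073 ]
scan [0.5432 0.1532 0.13  ]
head [0.6264 0.1411 0.1   ]
tubA [0.7961 0.1475 0.076 ]
tubB [0.7827 0.0115 0.076 ]
benchcorner [ 0.6968 -0.2593  0.2   ]
```

View pics/c1.png

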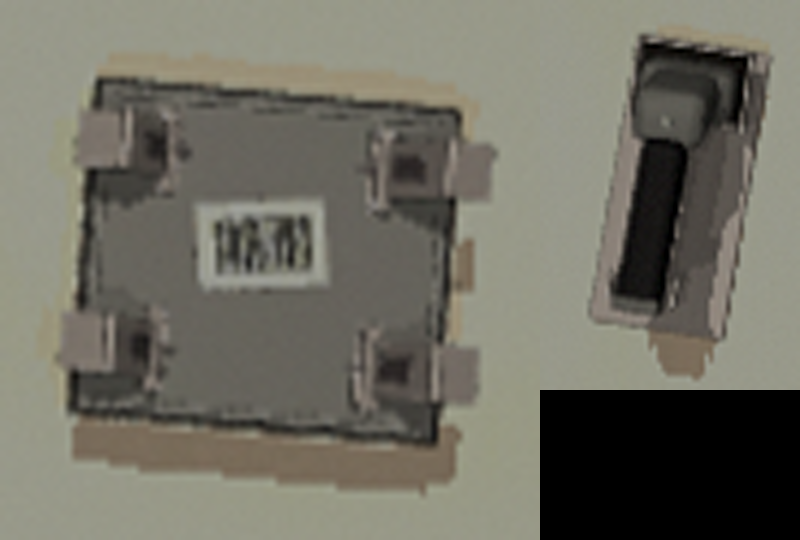

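The crop shows pan corners at crop px (98,78), (462,108), (437,442) and (70,412). The label spans about (195,200)–(330,288) and is slightly turned relative to the pan. The scanner handle runs from (640,305) to (668,140), with its head at (680,95). Next I'll compute poses and the height of the shelf corner.

```bash
python3 - <<'E'
from h import *
P=[onplane("top",(330+u/6-.4,225+v/6-.4),.073) for u,v in((98,78),(462,108),(437,442),(70,412))]
P=np.array(P);print(P[:,:2],"c",P.mean(0)[:2])
print("sizes",[np.linalg.norm(P[i]-P[(i+1)%4]) for i in range(4)])
fy=(P[0]-P[1])+(P[3]-P[2]);fx=(P[0]-P[3])+(P[1]-P[2])
print("yaw",np.arctan2(-fy[0],fy[1]),np.arctan2(fx[1],fx[0]))
h=[onplane("top",(225+(u-540)*60/260,225+v*90/390),.130) for u,v in((640,305),(668,140))]
print("handle",h,np.arctan2(h[1][1]-h[0][1],h[1][0]-h[0][0]))
c=get_calibration("side")
for z in(.05,.1,.15,.2,.25,.3,.4,.5):
    w=onplane("top",(413,218),z);q=c['world_to_cam'][:3]@np.r_[w,1]
    print(z,w,c['fx']*q[0]/q[2]+c['cx'],c['fy']*q[1]/q[2]+c['cy'])
im=cv2.imread('pics/side0.png');cv2.imwrite('pics/c2.png',cv2.resize(im[180:330,230:430],(800,600),interpolation=cv2.INTER_CUBIC))
E
```

```text
[[ 0.6563 -0.0984]
 [ 0.6468 -0.2689]
 [ 0.4915 -0.2583]
 [ 0.5009 -0.0885]] c [ 0.5739 -0.1785]
sizes [np.float64(0.17074733904965), np.float64(0.15568111461935494), np.float64(0.17000741266083544), np.float64(0.15577091904492815)]
yaw -0.05524898724952124 -0.06611128779657607
handle [array([0.4892, 0.1614, 0.13  ]), array([0.5904, 0.1483, 0.13  ])] -0.1282012929198515
0.05 [ 0.7208 -0.2915  0.05  ] 391.1002864210446 291.7849649668658
0.1 [ 0.7128 -0.2808  0.1   ] 387.76452975287054 278.2259981779481
0.15 [ 0.7048 -0.2701  0.15  ] 384.30555748662084 264.1661926383727
0.2 [ 0.6968 -0.2593  0.2   ] 380.71641418858593 249.57727635349204
0.25 [ 0.6889 -0.2486  0.25  ] 376.9896108798624 234.42880860884904
0.3 [ 0.6809 -0.2379  0.3   ] 373.11707287633817 218.68796795354126
0.4 [ 0.665  -0.2164  0.4   ] 364.8992079856698 185.28452513306047
0.5 [ 0.649  -0.1949  0.5   ] 355.98410197669926 149.0469819547435
```

View pics/c2.png

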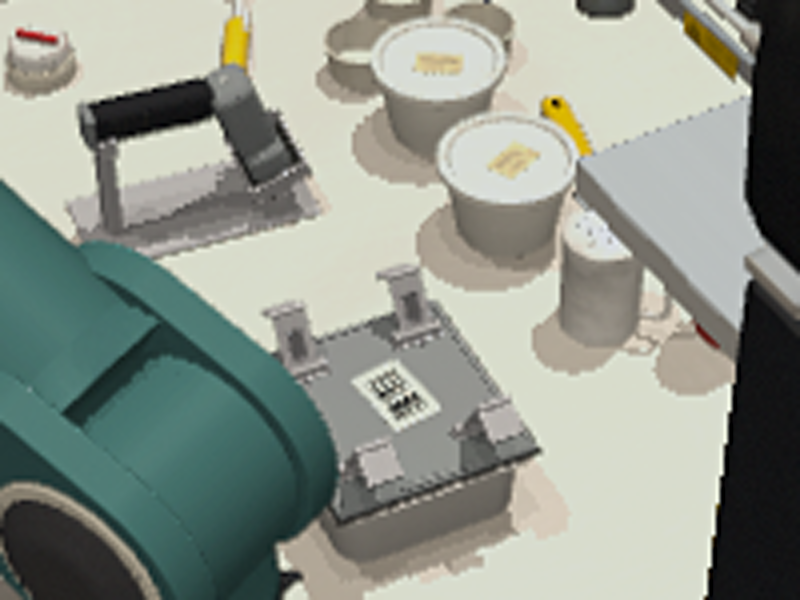

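Shelf corner triangulates to about (0.68,-0.24,0.29), so far-right presses need the camera on the robot side, i.e. tool x pointing to world -x. A small helper will convert targets into rows.

```bash
cat >> h.py <<'E'
def rows(p,yaw,n,s=None,start=None):
    """rows (tool units) from the pose now/start to p, tool-x azimuth yaw, in n equal steps"""
    if start is None:
        s=s or state();R=np.array(s['orientation']);start=(np.array(s['ee_pos']),np.arctan2(R[1,0],R[0,0]))
    q,a=np.array(start[0]),start[1];da=(yaw-a+np.pi)%(2*np.pi)-np.pi
    for i in range(n):
        d=(np.array(p)-q)/(n-i);c,si=np.cos(a),np.sin(a)
        r=np.round(np.array([c*d[0]+si*d[1],si*d[0]-c*d[1],-d[2]])/.06,3);t=round(-(yaw-a if 0 else ((yaw-a+np.pi)%(2*np.pi)-np.pi))/(n-i)/(np.pi/2),3)
        print([list(map(float,r)),float(t)]);w=r*.06
        q=q+np.array([c*w[0]+si*w[1],si*w[0]-c*w[1],-w[2]]);a-=t*np.pi/2
    print("end",q,a)
E
python3 -c "
from h import *
rows([.555,-.18,.225],np.pi-.06,17)"
```

```text
[[0.426, -0.231, -0.02], -0.1]
[[0.457, -0.162, -0.02], -0.1]
[[0.477, -0.088, -0.02], -0.1]
[[0.485, -0.012, -0.02], -0.1]
[[0.481, 0.064, -0.02], -0.1]
[[0.465, 0.138, -0.02], -0.1]
[[0.438, 0.209, -0.02], -0.1]
[[0.4, 0.275, -0.02], -0.1]
[[0.352, 0.334, -0.019], -0.1]
[[0.295, 0.385, -0.02], -0.1]
[[0.231, 0.427, -0.019], -0.1]
[[0.162, 0.457, -0.02], -0.1]
[[0.088, 0.477, -0.019], -0.099]
[[0.013, 0.485, -0.02], -0.1]
[[-0.063, 0.481, -0.019], -0.099]
[[-0.137, 0.465, -0.02], -0.1]
[[-0.208, 0.439, -0.019], -0.099]
end [ 0.555 -0.18   0.225] 3.081481546902004
```

{"fn": "play_rows", "kwargs": {"plan": [[[0.43, -0.23, -0.02], -0.1, -1], [[0.46, -0.16, -0.02], -0.1, -1], [[0.48, -0.09, -0.02], -0.1, -1], [[0.485, -0.01, -0.02], -0.1, -1], [[0.48, 0.06, -0.02], -0.1, -1], [[0.465, 0.14, -0.02], -0.1, -1], [[0.44, 0.21, -0.02], -0.1, -1], [[0.4, 0.275, -0.02], -0.1, -1], [[0.35, 0.33, -0.02], -0.1, -1], [[0.295, 0.385, -0.02], -0.1, -1]]}}

```text
t: 1.35
ee_pos: [0.4311, -0.3405, 0.2173]
orientation: [[-0.409, 0.913, -0.0], [0.913, 0.409, 0.0], [0.0, -0.0, -1.0]]
wrist_force: [-0.2, -0.5, 0.3]
gripper_width: 0.006
```

{"fn": "play_rows", "kwargs": {"plan": [[[0.23, 0.43, -0.02], -0.1, -1], [[0.16, 0.46, -0.02], -0.1, -1], [[0.09, 0.48, -0.02], -0.1, -1], [[0.01, 0.485, -0.02], -0.1, -1], [[-0.06, 0.48, -0.02], -0.1, -1], [[-0.14, 0.465, -0.02], -0.1, -1], [[-0.21, 0.44, -0.02], -0.1, -1], [[0, 0, 0], 0, -1], [[0, 0, 0], 0, -1]]}}

```text
t: 2.48
ee_pos: [0.5555, -0.1804, 0.2255]
orientation: [[-0.998, 0.058, -0.001], [0.058, 0.998, 0.0], [0.001, -0.0, -1.0]]
wrist_force: [-0.5, -0.6, 0.7]
gripper_width: 0.004
```

```bash
python3 - <<'E'
from h import *
import json
s=state();R=np.array(s['orientation']);print(s['t'],s['ee_pos'],R,s['joints'],s['gripper_width'])
im=snapshot("wrist");cv2.imwrite("pics/w1.png",im[:,:,::-1])
json.dump({k:np.array(s[k]).tolist() for k in('ee_pos','orientation')},open('w1.json','w'))
E
```

```text
2.475 [ 0.5555 -0.1804  0.2255] [[-0.9983  0.0576 -0.0008]
 [ 0.0576  0.9983  0.    ]
 [ 0.0008 -0.     -1.    ]] [ 0.7828  0.3993 -0.6733  1.6783  0.2678  1.1589  1.5526] 0.0044509038296674155
```

View pics/w1.png

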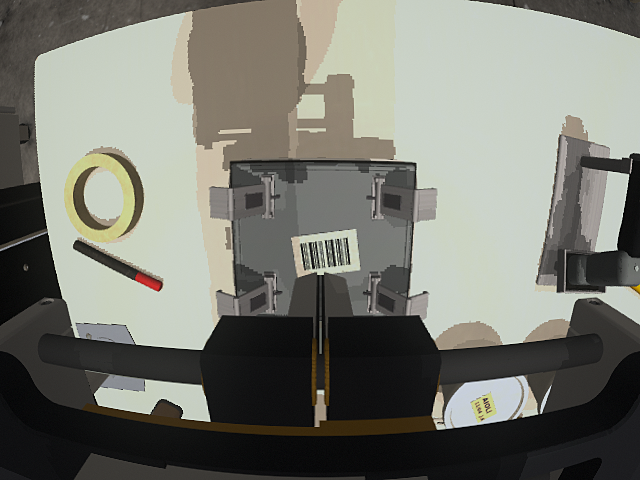

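The wrist view shows four clips, with hinge lugs near (270,197), (376,197), (275,290) and (371,290). The label spans about (291,237), (353,229), (359,268) and (300,277). The scanner is at the right.

```bash
python3 - <<'E'
from h import *
import json
s=json.load(open('w1.json'));im=cv2.imread('pics/w1.png')
for n,uv in dict(nr=(270,197),nl=(376,197),fr=(275,290),fl=(371,290)).items():print(n,wplane(uv,.079,s))
pc=[wplane(u,.073,s) for u in((231,161),(416,161))];print("nearcorners",pc,np.arctan2(*(pc[1]-pc[0])[:2]))
m=(cv2.inRange(im,(170,190,190),(255,255,255)));m[:,:240]=0;m[:,410:]=0;m[:215]=0;m[285:]=0
m=cv2.morphologyEx(m,cv2.MORPH_CLOSE,np.ones((9,9)))
n,l,st,_=cv2.connectedComponentsWithStats(m);k=1+st[1:,4].argmax();print(st[k])
c=cv2.findContours((l==k).astype(np.uint8),0,2)[0][0]
pts=np.array([wplane(p[0],.073,s)[:2] for p in c])
r=cv2.minAreaRect((pts*1e3).astype(np.float32));print("label",r)
E
```

```text
nr [ 0.5231 -0.2223  0.079 ]
nl [ 0.5285 -0.1284  0.079 ]
fr [ 0.6109 -0.2255  0.079 ]
fl [ 0.6161 -0.135   0.079 ]
nearcorners [array([ 0.4883, -0.2564,  0.073 ]), array([ 0.4977, -0.0894,  0.073 ])] 0.05615073034359728
[ 291  229   69   48 2484]
label ((579.4951782226562, -175.5939178466797), (39.8471794128418, 59.35039138793945), 5.4125237464904785)
```

Label size comes out right (39.8×59.4 mm): centre (0.5795,-0.1756), yaw +5.4°. The pan is at about (0.573,-0.178), yaw -0.057. I'll start with the near-left and far-right pair.

```bash
python3 -c "
from h import *
y=np.pi-.057
a=(np.array([.531,-.1115,.15]));b=np.array([.615,-.2445,.15])
rows(a,y,3)
rows(b,y,4,start=(a,y))"
```

```text
[[0.158, 0.376, 0.42], -0.0]
[[0.158, 0.376, 0.42], -0.0]
[[0.158, 0.376, 0.42], -0.001]
end [ 0.531  -0.1115  0.15  ] 3.0852145539224933
[[-0.381, -0.533, -0.0], -0.0]
[[-0.381, -0.533, -0.0], -0.0]
[[-0.381, -0.534, -0.0], -0.0]
[[-0.381, -0.533, -0.0], -0.0]
end [ 0.615  -0.2445  0.15  ] 3.084592653589793
```

{"fn": "play_rows", "kwargs": {"plan": [[[0.16, 0.38, 0.42], 0, -1], [[0.16, 0.38, 0.42], 0, -1], [[0.155, 0.37, 0.42], 0, -1], [[0, 0, 0.25], 0, -1], [[0, 0, 0.2], 0, -1], [[0, 0, 0.15], 0, -1], [[0, 0, 0.15], 0, -1], [[0, 0, 0.15], 0, -1], [[0, 0, 0.15], 0, -1], [[0, 0, 0], 0, -1]]}}

```text
t: 3.78
ee_pos: [0.5309, -0.1104, 0.0865]
orientation: [[-0.998, 0.055, -0.001], [0.055, 0.998, 0.001], [0.001, 0.0, -1.0]]
wrist_force: [-0.1, 0.2, 0.3]
gripper_width: 0.006
```

```bash
python3 - <<'E'
from h import *
s=state();print(s['t'],s['ee_pos'],s['wrist_force'])
E
```

```text
3.775 [ 0.5309 -0.1104  0.0865] [-0.0611  0.2466  0.2571]
```

{"fn": "play_rows", "kwargs": {"plan": [[[0, 0, -0.55], 0, -1], [[0, 0, -0.51], 0, -1], [[-0.38, -0.53, 0], 0, -1], [[-0.38, -0.53, 0], 0, -1], [[-0.38, -0.53, 0], 0, -1], [[-0.38, -0.55, 0], 0, -1], [[0, 0, 0.25], 0, -1], [[0, 0, 0.2], 0, -1], [[0, 0, 0.15], 0, -1], [[0, 0, 0.15], 0, -1]]}}

```text
t: 5.03
ee_pos: [0.6153, -0.2432, 0.1057]
orientation: [[-0.999, 0.055, 0.0], [0.055, 0.999, -0.0], [-0.0, -0.0, -1.0]]
wrist_force: [0.6, 1.2, 1.6]
gripper_width: 0.002
```

{"fn": "play_rows", "kwargs": {"plan": [[[0, 0, 0.15], 0, -1], [[0, 0, 0.15], 0, -1], [[0, 0, 0], 0, -1], [[0, 0, -0.55], 0, -1], [[0, 0, -0.55], 0, -1], [[0.4, 0.3, -0.4], 0, -1], [[0.4, 0.3, -0.4], 0, -1], [[0.4, 0.3, -0.3], 0, -1], [[0, 0, 0], 0, -1]]}}

```text
t: 6.15
ee_pos: [0.5461, -0.1851, 0.2218]
orientation: [[-0.999, 0.054, 0.002], [0.054, 0.999, -0.002], [-0.002, -0.002, -1.0]]
wrist_force: [-0.2, -1.0, -0.4]
gripper_width: 0.004
```

```bash
python3 - <<'E'
from h import *
s=state();print(s['t'],s['ee_pos'],s['wrist_force'])
im=snapshot("wrist");cv2.imwrite("pics/w2.png",im[100:340,160:480,::-1])
E
```

```text
6.15 [ 0.5461 -0.1851  0.2218] [-0.2248 -0.9843 -0.3598]
```

View pics/w2.png

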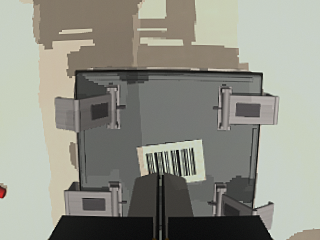

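Inconclusive from above: near-left is at crop (225–280,110) and far-right at (65–120,205), both looking flatter. The side camera should show it better.

```bash
python3 - <<'E'
from h import *
im=snapshot("side")
cv2.imwrite("pics/s2.png",cv2.resize(im[220:340,270:430,::-1],(640,480),interpolation=cv2.INTER_CUBIC))
E
```

```text
(no output)
```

View pics/s2.png

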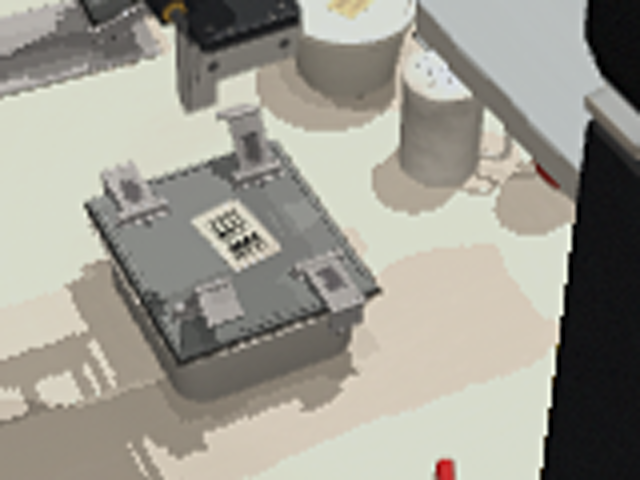

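Far-right is down with its nose over the rim, and near-left is reclined flat. Near-right and far-left are still up. Now the second pair.

```bash
python3 -c "
from h import *
y=np.pi-.057
a=(np.array([.523,-.2394,.15]));b=np.array([.623,-.1166,.15])
rows(a,y,3)
rows(b,y,4,start=(a,y))"
```

```text
[[0.114, -0.301, 0.389], 0.0]
[[0.114, -0.301, 0.389], 0.0]
[[0.113, -0.301, 0.389], 0.001]
end [ 0.523  -0.2394  0.15  ] 3.0840997573825306
[[-0.387, 0.535, -0.0], -0.0]
[[-0.387, 0.534, -0.0], -0.0]
[[-0.387, 0.535, -0.0], -0.0]
[[-0.386, 0.534, -0.0], -0.0]
end [ 0.623  -0.1166  0.15  ] 3.084592653589793
```

{"fn": "play_rows", "kwargs": {"plan": [[[0.11, -0.3, 0.39], 0, -1], [[0.11, -0.3, 0.39], 0, -1], [[0.11, -0.3, 0.39], 0, -1], [[0, 0, 0.25], 0, -1], [[0, 0, 0.2], 0, -1], [[0, 0, 0.15], 0, -1], [[0, 0, 0.15], 0, -1], [[0, 0, 0.15], 0, -1], [[0, 0, 0.15], 0, -1], [[0, 0, 0], 0, -1]]}}

```text
t: 7.5
ee_pos: [0.5232, -0.2386, 0.0859]
orientation: [[-0.998, 0.055, -0.001], [0.055, 0.998, 0.001], [0.001, 0.0, -1.0]]
wrist_force: [-0.4, 0.3, -0.8]
gripper_width: 0.008
```

{"fn": "play_rows", "kwargs": {"plan": [[[0, 0, -0.55], 0, -1], [[0, 0, -0.51], 0, -1], [[-0.385, 0.535, 0], 0, -1], [[-0.385, 0.535, 0], 0, -1], [[-0.385, 0.535, 0], 0, -1], [[-0.385, 0.535, 0], 0, -1], [[0, 0, 0.25], 0, -1], [[0, 0, 0.2], 0, -1], [[0, 0, 0.15], 0, -1], [[0, 0, 0.15], 0, -1]]}}

```text
t: 8.75
ee_pos: [0.6227, -0.1166, 0.1049]
orientation: [[-0.998, 0.057, 0.0], [0.057, 0.998, -0.0], [-0.0, -0.0, -1.0]]
wrist_force: [-0.2, 0.1, 0.8]
gripper_width: 0.006
```

{"fn": "play_rows", "kwargs": {"plan": [[[0, 0, 0.15], 0, -1], [[0, 0, 0.15], 0, -1], [[0, 0, 0], 0, -1], [[0, 0, -0.55], 0, -1], [[0, 0, -0.55], 0, -1], [[0.3, 0.6, -0.5], 0, -1], [[0.3, 0.6, -0.5], 0.03, -1], [[0.6, 0.7, -0.4], 0.03, 1], [[0.6, 0.7, -0.2], 0, 1], [[0, 0, 0], 0, 1]]}}

```text
t: 10.0
ee_pos: [0.529, 0.0543, 0.2511]
orientation: [[-0.99, 0.144, 0.003], [0.144, 0.99, -0.001], [-0.003, -0.0, -1.0]]
wrist_force: [0.5, 0.4, 0.7]
gripper_width: 0.288
```

```bash
python3 - <<'E'
from h import *
s=state();print(s['t'],s['ee_pos'],s['wrist_force'])
im=snapshot("side")
cv2.imwrite("pics/s3.png",cv2.resize(im[220:340,270:430,::-1],(640,480),interpolation=cv2.INTER_CUBIC))
E
```

```text
10.0 [0.529  0.0543 0.2511] [0.461  0.3783 0.6772]
```

View pics/s3.png

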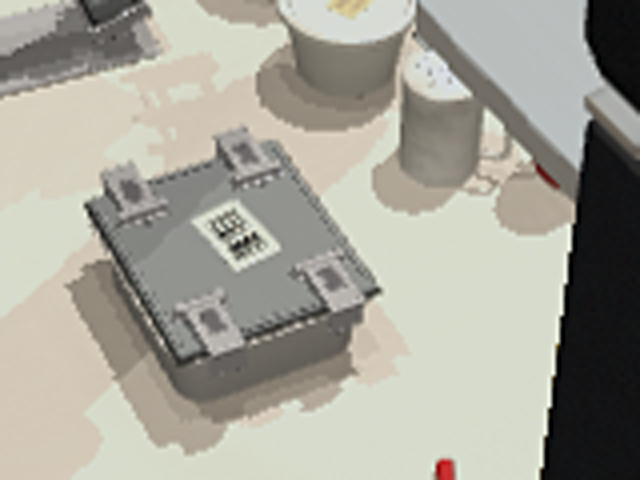

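All four clips are down and look alike. Next, a close view of the scanner.

```bash
python3 -c "
from h import *
rows([.59,.153,.27],np.pi-.128,3)"
```

```text
[[-0.249, 0.604, -0.109], -0.004]
[[-0.252, 0.603, -0.11], -0.004]
[[-0.256, 0.601, -0.109], -0.004]
end [0.59  0.153 0.27 ] 3.0134821751195813
```

{"fn": "play_rows", "kwargs": {"plan": [[[-0.25, 0.6, -0.11], 0, 1], [[-0.25, 0.6, -0.11], 0, 1], [[-0.25, 0.6, -0.11], 0, 1], [[0, 0, 0], 0, 1], [[0, 0, 0], 0, 1]]}}

```text
t: 10.68
ee_pos: [0.5909, 0.1495, 0.2684]
orientation: [[-0.989, 0.15, -0.001], [0.15, 0.989, -0.0], [0.001, -0.0, -1.0]]
wrist_force: [0.4, -0.9, -0.4]
gripper_width: 0.861
```

```bash
python3 - <<'E'
from h import *
import json
s=state();print(s['t'],s['ee_pos'],s['orientation'][0],s['wrist_force'],s['gripper_width'])
im=snapshot("wrist");cv2.imwrite("pics/w3.png",im[:,:,::-1])
json.dump({k:np.array(s[k]).tolist() for k in('ee_pos','orientation')},open('w3.json','w'))
E
```

```text
10.675 [0.5909 0.1495 0.2684] [-0.9887  0.1501 -0.001 ] [ 0.3889 -0.9215 -0.3695] 0.8613876136385357
```

View pics/w3.png

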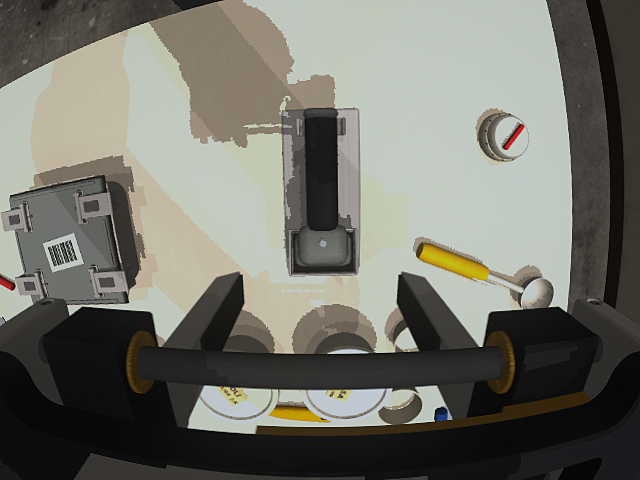

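The handle is clear at about (306–338, 108–230), and the head is at (325,246). The saddle's ears show at row ~127.

```bash
python3 - <<'E'
from h import *
import json
s=json.load(open('w3.json'));im=cv2.imread('pics/w3.png')
g=cv2.cvtColor(im,cv2.COLOR_BGR2GRAY)
for r in (110,115,120,140,160,180,200,215,225,230,235):
    print(r,g[r,280:365:4])
L=[];
for r in range(140,226,5):
    x=np.where(g[r,295:350]<45)[0]+295
    a,b=wplane((x.min()-.5,r),.13,s),wplane((x.max()+.5,r),.13,s);L.append(np.r_[a[:2],b[:2],np.hypot(*(a-b)[:2])])
L=np.array(L);print(L[::4])
m=(L[:,:2]+L[:,2:4])/2;v=cv2.fitLine(m.astype(np.float32),cv2.DIST_HUBER,0,1e-4,1e-4).ravel();print(v,np.arctan(v[1]/v[0]))
print(g[100:125,321],g[222:240,315])
for r in (107,118,229):print(r,wplane((322,r),.13,s))
# far/near edges of the stand base (z~0..)
for uv in((283,108),(359,108),(289,273),(356,275)):print(uv,wplane(uv,.004,s))
E
```

```text
110 [158 121  80  81  82  83  59  63  71  71  71  70  70  69  72 140 160 165
 163 169 202 198]
115 [128 168  93  99  97  96  37  54  55  63  62  61  57  56  42 170 172 167
 171 180 204 199]
120 [131 100  97  97 114 130  48  27  24  26  27  29  27  26  37 103  98 167
 169 177 205 198]
140 [199 151 154  83  95  93  80  26  28  23  26  25  26  26  21 154 168 164
 170 173 208 199]
160 [197 142 154  85  73  73  80  25  23  26  26  26  27  26  17 158 155 153
 168 170 182 198]
180 [196 116 109  93  92  69  78  25  30  28  24  25  27  26  17 154 155 152
 156 156 165 196]
200 [197 113  92  92  92  76  73  24  29  31  32  31  35  31  21 154 154 154
 155 158 154 194]
215 [196 165 160  91  92  92  74  23  28  30  32  33  36  32  26 146 157  77
 157 159 170 197]
225 [196 162  92  95  93  90  68  32  28  31  32  34  35  33  25  58  89  90
 159 159 167 194]
230 [195 112  95 108  98  40  70  83  86  19  17  16  15  86  82  78  62 106
  99 135 166 195]
235 [196 166  79  51  35  71  84  96  98  99  99  98 100 102 102  93  85  68
  38 138 170 196]
[[0.5102 0.1491 0.5142 0.1758 0.027 ]
 [0.5272 0.1473 0.5311 0.1733 0.0263]
 [0.5441 0.1447 0.5482 0.1717 0.0273]
 [0.5614 0.1428 0.5653 0.1692 0.0267]
 [0.5787 0.1401 0.5827 0.1667 0.027 ]]
[ 0.9919 -0.1273  0.5471  0.1579] -0.12764786
[141 142 141 142 140 141 144 142  39  67  70  75  72  67  62  61  50  31
  26  27  28  28  27  26  27] [ 31  30  31  29  30  30  28  23  16  89  96  95  98  98 100  98 101 101]
107 [0.4844 0.168  0.13  ]
118 [0.4938 0.1665 0.13  ]
229 [0.5886 0.1522 0.13  ]
(283, 108) [0.4634 0.1251 0.004 ]
(359, 108) [0.4768 0.2138 0.004 ]
(289, 273) [0.665  0.0991 0.004 ]
(356, 275) [0.6804 0.1824 0.004 ]
```

```bash
python3 -c "
from h import *
y=np.pi-.1277
rows([.5248,.1608,.2],y,3)"
```

```text
[[0.372, 0.008, 0.381], -0.005]
[[0.372, 0.011, 0.381], -0.005]
[[0.373, 0.014, 0.38], -0.005]
end [0.5248 0.1608 0.2   ] 3.01395924564398
```

{"fn": "play_rows", "kwargs": {"plan": [[[0.37, 0.01, 0.38], -0.005, 1], [[0.37, 0.01, 0.38], -0.005, 1], [[0.37, 0.01, 0.38], -0.005, 1], [[0, 0, 0.4], 0, 1], [[0, 0, 0.5], 0, 1], [[0, 0, 0.45], 0, 1], [[0, 0, 0.4], 0, 1], [[0, 0, 0], 0, 1], [[0, 0, 0], 0, 1]], "force": 3}}

```text
t: 11.85
ee_pos: [0.5255, 0.1615, 0.0966]
orientation: [[-0.992, 0.127, 0.001], [0.127, 0.992, 0.0], [-0.001, 0.0, -1.0]]
wrist_force: [0.9, 0.0, -0.2]
gripper_width: 1.0
```

{"fn": "play_rows", "kwargs": {"plan": [[[0, 0, 0.03], 0, -1], [[0, 0, 0], 0, -1], [[0, 0, 0], 0, -1], [[0, 0, 0], 0, -1], [[0, 0, 0], 0, -1], [[0, 0, 0], 0, -1], [[0, 0, 0], 0, -1], [[0, 0, 0], 0, -1]], "force": 3}}

```text
t: 12.85
ee_pos: [0.525, 0.1618, 0.0938]
orientation: [[-0.992, 0.126, -0.0], [0.126, 0.992, -0.0], [0.0, -0.0, -1.0]]
wrist_force: [-0.4, -0.3, 0.3]
gripper_width: 0.296
```

```bash
python3 - <<'E'
from h import *
s=state();print(s['t'],s['ee_pos'],s['wrist_force'],s['gripper_width']*94)
E
```

```text
12.85 [0.525  0.1618 0.0938] [-0.434  -0.3219  0.3315] 27.789728985786123
```

{"fn": "play_rows", "kwargs": {"plan": [[[-0.055, 0, -0.095], 0, -1], [[-0.06, 0, -0.095], 0, -1], [[-0.065, 0, -0.09], 0, -1], [[-0.065, 0, -0.09], 0, -1], [[-0.07, 0, -0.085], 0, -1], [[-0.075, 0, -0.08], 0, -1], [[-0.08, 0, -0.075], 0, -1], [[-0.08, 0, -0.075], 0, -1], [[0, 0, 0], 0, -1]]}}

```text
t: 13.98
ee_pos: [0.5582, 0.1577, 0.1352]
orientation: [[-0.992, 0.126, 0.0], [0.126, 0.992, 0.0], [-0.0, 0.0, -1.0]]
wrist_force: [-1.0, -0.1, -2.1]
gripper_width: 0.3
```

```bash
python3 - <<'E'
from h import *
s=state();print(s['t'],s['ee_pos'],s['wrist_force'],s['gripper_width']*94)
c=get_calibration("side")
im=snapshot("side")
cv2.imwrite("pics/s4.png",cv2.resize(im[180:260,220:340,::-1],(720,480),interpolation=cv2.INTER_CUBIC))
E
```

```text
13.975 [0.5582 0.1577 0.1352] [-1.0471 -0.0597 -2.1363] 28.233859745062468
```

View pics/s4.png

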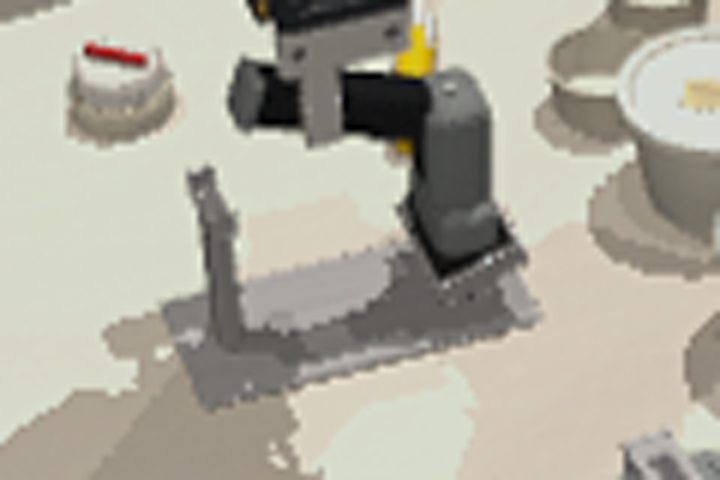

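The scanner has pivoted nose-down in the tray and its head now looks vertical. I'll clamp firmly, lift, and work out the pitch from the image lines: handle lower edge (255,128)→(410,138), head right edge (490,110)→(490,215).

{"fn": "play_rows", "kwargs": {"plan": [[[0, 0, 0], 0, -1], [[0, 0, 0], 0, -1], [[0, 0, 0], 0, -1], [[0, 0, -0.1], 0, -1], [[0, 0, -0.3], 0, -1], [[0, 0, -0.6], 0, -1], [[0, 0, -0.6], 0, -1], [[0, 0, -0.4], 0, -1], [[0, 0, 0], 0, -1]], "force": 40}}

```text
t: 15.15
ee_pos: [0.5585, 0.1581, 0.2574]
orientation: [[-0.992, 0.126, 0.003], [0.126, 0.992, 0.001], [-0.003, 0.001, -1.0]]
wrist_force: [-0.0, -0.0, -3.9]
gripper_width: 0.295
```

```bash
python3 - <<'E'
from h import *
s=state();print(s['t'],s['ee_pos'],s['wrist_force'],s['gripper_width']*94)
c=get_calibration("side")
im=snapshot("side")[:,:,::-1].copy();cv2.imwrite("pics/s5.png",cv2.resize(im[130:230,220:340],(720,600),interpolation=cv2.INTER_CUBIC))
yaw=-.1277;ex=np.array([np.cos(yaw),np.sin(yaw),0])
g=np.array(s['ee_pos'])+[0,0,.019]
def px(p):
    q=c['world_to_cam'][:3]@np.r_[p,1];return np.array([c['fx']*q[0]/q[2]+c['cx'],c['fy']*q[1]/q[2]+c['cy']])
ey=np.array([-np.sin(yaw),np.cos(yaw),0])
for f in(0,10,15,20,25,30):
    f_=np.radians(f);w=lambda x,z,y=0:g+ex*((x+40)*np.cos(f_)+z*np.sin(f_)*1)/1e3+np.array([0,0,(-(x+40)*np.sin(f_)+z*np.cos(f_))/1e3])+ey*y/1e3
    P=[px(w(*a)) for a in((-79,-16,-14),(25,-16,-14),(74,-80),(93,-73,-32),(55,-87,-32))]
    print(f,"handle dir",np.degrees(np.arctan2(*(P[1]-P[0])[::-1])),"face dir",np.degrees(np.arctan2(*(P[3]-P[4])[::-1])),(np.array(P)-[220,130])@np.eye(2)*6)
E
```

```text
15.15 [0.5585 0.1581 0.2574] [-0.016  -0.0044 -3.889 ] 27.742388642106995
0 handle dir -13.05065501252051 face dir -29.47723965049648 [[224.1781 260.9251]
 [421.3397 215.2232]
 [507.368  281.1607]
 [562.1142 295.6471]
 [494.2847 333.9876]]
10 handle dir -4.5324334375605 face dir -21.803653699582757 [[218.6787 250.3827]
 [415.4698 234.7829]
 [480.8149 316.4009]
 [536.8336 336.0881]
 [465.5005 364.6246]]
15 handle dir -0.0987760810691468 face dir -17.92264115434406 [[216.7975 244.6875]
 [411.2063 244.3524]
 [465.4851 332.739 ]
 [521.7711 355.1371]
 [449.3983 378.5445]]
20 handle dir 4.477969004155182 face dir -13.985044192122801 [[215.5198 238.7656]
 [406.1015 253.691 ]
 [448.9254 348.0866]
 [505.2352 373.2492]
 [432.298  391.4143]]
25 handle dir 9.216097361456443 face dir -9.970324593654512 [[214.8579 232.662 ]
 [400.1953 262.7335]
 [431.247  362.3496]
 [487.3395 390.3156]
 [414.312  403.1533]]
30 handle dir 14.131455298510602 face dir -5.85781341102037 [[214.8198 226.4231]
 [393.5327 271.417 ]
 [412.5658 375.44  ]
 [468.2032 406.2338]
 [395.5572 413.687 ]]
```

View pics/s5.png

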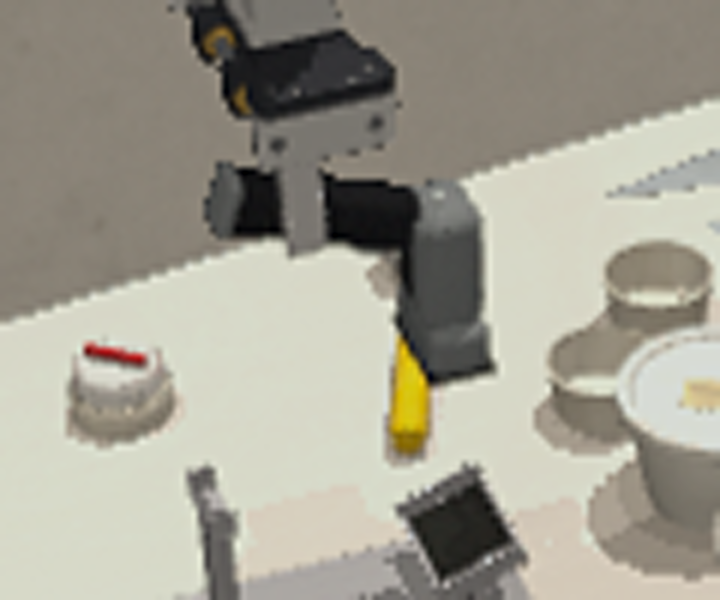

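The pitch reads about 20–22°: handle edge slope ~4.5°, and the head-end corners at (430,382) and (495,370) sit near the 20–25° predictions. The beam is therefore nearly vertical. Now to the scan pose.

```bash
python3 -c "
from h import *
rows([.5018,-.183,.269],np.pi+.0945,12)"
```

```text
[[0.018, -0.479, -0.018], -0.012]
[[0.027, -0.479, -0.019], -0.012]
[[0.036, -0.478, -0.018], -0.012]
[[0.045, -0.478, -0.019], -0.012]
[[0.054, -0.477, -0.018], -0.012]
[[0.063, -0.475, -0.019], -0.012]
[[0.072, -0.474, -0.018], -0.011]
[[0.08, -0.473, -0.019], -0.012]
[[0.088, -0.471, -0.018], -0.011]
[[0.097, -0.47, -0.019], -0.012]
[[0.106, -0.468, -0.018], -0.011]
[[0.113, -0.466, -0.019], -0.012]
end [ 0.5018 -0.183   0.269 ] 3.2368627092160764
```

{"fn": "play_rows", "kwargs": {"plan": [[[0.01, -0.2, -0.02], -0.01, -1], [[0.03, -0.48, -0.02], -0.015, -1], [[0.035, -0.48, -0.02], -0.015, -1], [[0.045, -0.48, -0.02], -0.015, -1], [[0.055, -0.48, -0.02], -0.015, -1], [[0.065, -0.475, -0.02], -0.015, -1], [[0.07, -0.475, -0.02], -0.015, -1], [[0.08, -0.475, -0.02], -0.01, -1], [[0.09, -0.47, -0.02], -0.01, -1], [[0.095, -0.47, -0.02], -0.01, -1]]}}

```text
t: 16.45
ee_pos: [0.5161, -0.1117, 0.266]
orientation: [[-0.997, -0.079, -0.002], [-0.079, 0.997, 0.001], [0.001, 0.001, -1.0]]
wrist_force: [-0.2, 0.7, -2.2]
gripper_width: 0.291
```

{"fn": "play_rows", "kwargs": {"plan": [[[0.1, -0.47, 0], -0.01, -1], [[0.1, -0.4, 0], 0, -1], [[0.05, -0.2, 0], 0, -1], [[0, 0, 0], 0, -1], [[0, 0, 0], 0, -1]]}}

```text
t: 17.08
ee_pos: [0.5077, -0.1749, 0.2668]
orientation: [[-0.995, -0.095, -0.0], [-0.095, 0.995, 0.0], [0.0, 0.0, -1.0]]
wrist_force: [0.2, -0.2, -2.3]
gripper_width: 0.298
```

```bash
python3 - <<'E'
from h import *
s=state();print(s['t'],s['ee_pos'],np.arctan2(s['orientation'][1][0],s['orientation'][0][0]),s['wrist_force'],s['gripper_width']*94)
rows([.5018,-.183,.269],np.pi+.0945,1)
im=snapshot("side");cv2.imwrite("pics/s6.png",cv2.resize(im[170:320,260:420,::-1],(640,600),interpolation=cv2.INTER_CUBIC))
E
```

```text
17.075 [ 0.5077 -0.1749  0.2668] -3.04652264689135 [ 0.2373 -0.2348 -2.2796] 28.027508772902415
[[0.111, -0.125, -0.036], 0.0]
end [ 0.5018 -0.183   0.269 ] -3.04652264689135
```

{"fn": "play_rows", "kwargs": {"plan": [[[0.055, -0.06, -0.02], 0, -1], [[0.055, -0.06, -0.02], 0, -1], [[0, 0, 0], 0, -1], [[0, 0, 0], 0, -1], [[0, 0, 0], 0, -1], [[0, 0, 0], 0, -1]]}}

```text
t: 17.88
ee_pos: [0.5017, -0.1838, 0.2693]
orientation: [[-0.996, -0.094, -0.0], [-0.094, 0.996, 0.0], [0.0, 0.0, -1.0]]
wrist_force: [-0.4, -0.1, -1.4]
gripper_width: 0.299
```

```bash
python3 - <<'E'
from h import *
s=state();print(s['t'],s['ee_pos'],s['wrist_force'],np.abs(s['joint_velocities']).max())
im=snapshot("side");cv2.imwrite("pics/s6.png",im[:,:,::-1])
im=snapshot("top");cv2.imwrite("pics/t6.png",im[:,:,::-1])
# head-face corners expected in the side image for pitch 15..25
c=get_calibration("side")
yaw=.0945;ex=np.array([np.cos(yaw),np.sin(yaw),0]);ey=np.array([-np.sin(yaw),np.cos(yaw),0]);g=np.array(s['ee_pos'])+[0,0,.019]
def px(p):
    q=c['world_to_cam'][:3]@np.r_[p,1];return np.array([c['fx']*q[0]/q[2]+c['cx'],c['fy']*q[1]/q[2]+c['cy']])
for f in(15,20,25):
    a=np.radians(f);w=lambda x,y,z:g+ex*((x+40)*np.cos(a)+z*np.sin(a))/1e3+np.array([0,0,(-(x+40)*np.sin(a)+z*np.cos(a))/1e3])+ey*y/1e3
    print(f,[px(w(*v)).round(1).tolist() for v in((93,-32,-73),(55,-32,-87),(25,-14,-16),(-79,-14,-16))])
i=cv2.imread('pics/s6.png');g=cv2.cvtColor(i,6)
np.set_printoptions(linewidth=220)
print(px([.5795,-.1756,.073]))
E
```

```text
17.875 [ 0.5017 -0.1838  0.2693] [-0.4457 -0.115  -1.3734] 0.001225635501243833
15 [[344.0, 252.4], [331.9, 259.2], [324.6, 236.1], [291.6, 243.3]]
20 [[341.1, 256.2], [328.9, 262.1], [323.7, 237.9], [291.4, 242.3]]
25 [[338.0, 259.8], [325.8, 264.9], [322.6, 239.8], [291.3, 241.2]]
[328.1234 278.0254]
```

{"fn": "play_rows", "kwargs": {"plan": [[[0, 0, 0], 0, -1], [[0, 0, 0], 0, -1], [[0, 0, 0], 0, -1], [[0, 0, 0], 0, -1], [[0, 0, 0], 0, -1], [[0, 0, 0], 0, -1], [[0, 0, 0], 0, -1], [[0, 0, 0], 0, -1], [[0, 0, 0], 0, -1], [[0, 0, 0], 0, -1]]}}

```text
t: 19.23
ee_pos: [0.5016, -0.1839, 0.2693]
orientation: [[-0.996, -0.094, -0.0], [-0.094, 0.996, 0.0], [0.0, 0.0, -1.0]]
wrist_force: [-0.5, -1.1, -1.6]
gripper_width: 0.292
```

{"fn": "play_rows", "kwargs": {"plan": [[[0, 0, 0], 0, -1], [[0, 0, 0], 0, -1], [[0, 0, 0], 0, -1], [[0, 0, 0], 0, -1], [[0, 0, 0], 0, -1], [[0, 0, 0], 0, -1], [[0, 0, 0], 0, -1], [[0, 0, 0], 0, -1], [[0, 0, 0], 0, -1], [[0, 0, 0], 0, -1]]}}

```text
t: 20.48
ee_pos: [0.5016, -0.1838, 0.2693]
orientation: [[-0.996, -0.094, -0.0], [-0.094, 0.996, 0.0], [0.0, 0.0, -1.0]]
wrist_force: [-0.2, -0.5, -2.1]
gripper_width: 0.299
```

```bash
python3 - <<'E'
from h import *
s=state();print(s['t'],s['ee_pos'],s['gripper_width']*94)
w=snapshot("wrist");cv2.imwrite("pics/w6.png",w[:,:,::-1])
i=cv2.imread('pics/s6.png');o=np.zeros((600,800,3),np.uint8)
o[:600,:400]=cv2.resize(i[200:350,260:360],(400,600),interpolation=cv2.INTER_CUBIC)
o[:600,400:]=cv2.resize(w[90:390,220:420,::-1],(400,600))
cv2.imwrite('pics/c6.png',o)
E
```

```text
20.475 [ 0.5016 -0.1838  0.2693] 28.09731570284594
```

View pics/c6.png

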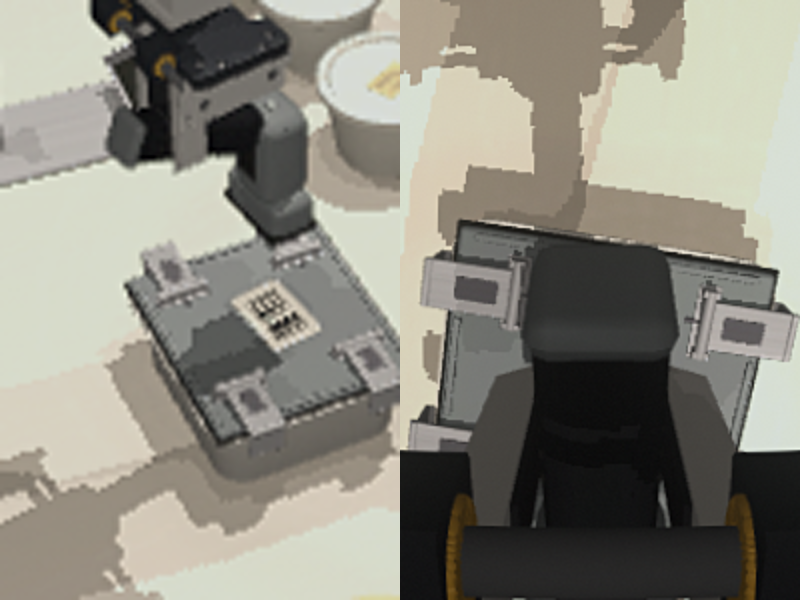

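The left side of the composite shows the head end facing down over the label. Its corners are at full px ≈(338.7,255.5) and (328,260.7), against a prediction for 20° pitch of (341,256.2) and (328.9,262.1). It may sit a few mm short of the middle, so I'll refine numerically.

```bash
python3 - <<'E'
from h import *
np.set_printoptions(linewidth=250)
c=get_calibration("side")
i=cv2.imread('pics/side0.png')
m=cv2.inRange(i,(165,180,180),(255,255,255));k=np.zeros_like(m);k[264:292,312:345]=m[264:292,312:345]
k=cv2.morphologyEx(k,cv2.MORPH_CLOSE,np.ones((5,5)))
n,l,st,ce=cv2.connectedComponentsWithStats(k);j=1+st[1:,4].argmax();print("label",st[j],ce[j],onplane("side",ce[j],.073))
g=cv2.cvtColor(cv2.imread('pics/s6.png'),6)
print("cols",list(range(312,350,1)))
for r in range(244,266):print(r,g[r,312:348])
E
```

```text
label [318 270  22  22 230] [328.4565 278.9304] [ 0.5786 -0.1792  0.073 ]
cols [312, 313, 314, 315, 316, 317, 318, 319, 320, 321, 322, 323, 324, 325, 326, 327, 328, 329, 330, 331, 332, 333, 334, 335, 336, 337, 338, 339, 340, 341, 342, 343, 344, 345, 346, 347, 348, 349]
244 [215 214 214 216 215 101  84  76  62  63  43  30  67  69  73  75  74  72  71  71  70  70  69  64  89 170 165 165 165 166 167 167 166 153 150 150]
245 [215 215 215 216 217 101  69  79  63  64  63  49  67  69  72  74  74  72  71  71  71  69  67  70 115 169 165 165 165 165 165 165 165 165 152 153]
246 [214 214 215 217 209  95  68  74  79  61  65  65  65  69  72  74  75  72  71  70  69  68  65  82 155 167 164 165 165 165 165 165 165 166 166 167]
247 [214 214 215 214 116  41  69  72  65  70  62  64  66  68  72  74  72  72  70  70  68  68  84  98 172 169 165 165 165 166 165 165 166 165 165 166]
248 [213 214 216 215  51  33  67  71  65  67  70  62  65  68  72  75  72  71  70  71  71  92 138 132 128 169 180 163 164 165 165 165 165 166 165 165]
249 [214 215 215 215 157  28  50  69  70  65  67  69  61  65  72  74  71  71  71
[... 1769 characters left out ...]
147 147 146 109  72  61 127 135 165 183 184 182 171 175 189 179 167 136 117 147 164 214 219 216 216]
262 [215 209 168 173 141 139  93 109 147 147 147 147 146 148 146 110 114 163 185 184 172 183 187 174 152 124  96  95 135 145 116 144 159 220 218 216]
263 [172 143 140 110  92 148 148 148 147 147 146 146 146 147 148 150 148 158 174 186 169 148 120  98 111 123 103 118 182 150 146 135 140 209 218 217]
264 [ 87 104 146 148 146 146 145 145 144 146 146 146 146 147 147 137 113 182 140 119  96  98 119 117 172 204 147 120 147 146 142  96 148 162 212 219]
265 [138 138 138 144 136 136 136 136 137 145 147 146 146 147 144 115  93  99  91 120 114 143 200 112 116 144 144 145 148 146 147 144 110 157 169 215]
```

```bash
python3 - <<'E'
from h import *
for z in(.170,.174):
    print(z,[onplane("side",u,z)[:2] for u in((338.9,255.8),(327.5,261.2),(315.7,248),(327.3,251.9))])
E
```

```text
0.17 [array([ 0.6019, -0.1981]), array([ 0.5643, -0.2014]), array([ 0.5609, -0.139 ]), array([ 0.5815, -0.1688])]
0.174 [array([ 0.5998, -0.2017]), array([ 0.5623, -0.2049]), array([ 0.559 , -0.1428]), array([ 0.5795, -0.1725])]
```

Seen from the side camera, the face centre is (0.580,-0.171) and yaw is 5°, within about 5 mm of the label centre. The scan is good. Now the return.

```bash
python3 -c "
from h import *
rows([.5583,.1578,.2574],np.arctan2(.126,-.992),12)"
```

```text
[[-0.123, 0.465, 0.017], 0.012]
[[-0.114, 0.467, 0.017], 0.012]
[[-0.105, 0.469, 0.016], 0.012]
[[-0.096, 0.471, 0.017], 0.012]
[[-0.087, 0.473, 0.016], 0.012]
[[-0.079, 0.475, 0.017], 0.011]
[[-0.07, 0.476, 0.016], 0.012]
[[-0.061, 0.477, 0.017], 0.011]
[[-0.053, 0.478, 0.016], 0.012]
[[-0.044, 0.479, 0.017], 0.011]
[[-0.036, 0.48, 0.016], 0.012]
[[-0.027, 0.48, 0.017], 0.011]
end [0.5583 0.1578 0.2574] -3.2677256623042603
```

{"fn": "play_rows", "kwargs": {"plan": [[[-0.06, 0.2, 0], 0.01, -1], [[-0.115, 0.465, 0], 0.015, -1], [[-0.105, 0.47, 0], 0.015, -1], [[-0.095, 0.47, 0], 0.015, -1], [[-0.085, 0.475, 0], 0.015, -1], [[-0.08, 0.475, 0], 0.015, -1], [[-0.07, 0.475, 0], 0.015, -1], [[-0.06, 0.475, 0], 0.015, -1], [[-0.055, 0.48, 0], 0.01, -1], [[-0.045, 0.48, 0], 0.01, -1]]}}

```text
t: 21.78
ee_pos: [0.5509, 0.0848, 0.2694]
orientation: [[-0.993, 0.119, 0.0], [0.119, 0.993, -0.0], [-0.0, -0.0, -1.0]]
wrist_force: [-0.0, 0.3, -2.2]
gripper_width: 0.294
```

{"fn": "play_rows", "kwargs": {"plan": [[[-0.035, 0.48, 0], 0.005, -1], [[-0.03, 0.4, 0], 0, -1], [[-0.02, 0.25, 0.1], 0, -1], [[0, 0, 0.1], 0, -1], [[0, 0, 0], 0, -1], [[0, 0, 0], 0, -1]]}}

```text
t: 22.52
ee_pos: [0.5642, 0.1496, 0.2574]
orientation: [[-0.992, 0.127, -0.0], [0.127, 0.992, -0.0], [-0.0, -0.0, -1.0]]
wrist_force: [-0.1, -0.9, -2.8]
gripper_width: 0.294
```

```bash
python3 -c "
from h import *
print(state()['t'],state()['ee_pos'])
rows([.5582,.1577,.2274],np.arctan2(.126,-.992),2)"
```

```text
22.525 [0.5642 0.1496 0.2574]
[[0.058, 0.061, 0.25], -0.0]
[[0.057, 0.06, 0.25], -0.001]
end [0.5582 0.1577 0.2274] 3.015830066179188
```

{"fn": "play_rows", "kwargs": {"plan": [[[0.06, 0.06, 0.25], 0, -1], [[0.055, 0.06, 0.25], 0, -1], [[0, 0, 0.3], 0, -1], [[0, 0, 0.3], 0, -1], [[0, 0, 0.3], 0, -1], [[0, 0, 0.2], 0, -1], [[0, 0, 0.1], 0, -1], [[0, 0, 0.1], 0, -1], [[0, 0, 0], 0, -1], [[0, 0, 0], 0, -1]]}}

```text
t: 23.78
ee_pos: [0.5583, 0.1587, 0.1497]
orientation: [[-0.992, 0.126, 0.0], [0.126, 0.992, 0.0], [-0.0, 0.0, -1.0]]
wrist_force: [0.3, 0.8, -1.7]
gripper_width: 0.294
```

```bash
python3 -c "
from h import *
s=state();print(s['t'],s['ee_pos'],s['wrist_force'])
rows([.5582,.1577,.1375],np.arctan2(.126,-.992),1)"
```

```text
23.775 [0.5583 0.1587 0.1497] [ 0.3463  0.7888 -1.7366]
[[-0.001, -0.016, 0.203], 0.0]
end [0.5582 0.1577 0.1375] 3.0154655263682955
```

{"fn": "play_rows", "kwargs": {"plan": [[[0, -0.015, 0.05], 0, -1], [[0, 0, 0.05], 0, -1], [[0, 0, 0.05], 0, -1], [[0, 0, 0.05], 0, -1], [[0, 0, 0.03], 0, -1], [[0, 0, 0], 0, -1], [[0, 0, 0], 0, -1]]}}

```text
t: 24.65
ee_pos: [0.558, 0.1578, 0.1356]
orientation: [[-0.992, 0.126, 0.0], [0.126, 0.992, 0.0], [-0.0, 0.0, -1.0]]
wrist_force: [0.8, -0.2, -2.2]
gripper_width: 0.295
```

{"fn": "play_rows", "kwargs": {"plan": [[[0, 0, 0], 0, -1], [[0, 0, 0], 0, -1], [[0, 0, 0], 0, -1]], "force": 3}}

```text
t: 25.02
ee_pos: [0.558, 0.1577, 0.1356]
orientation: [[-0.992, 0.126, 0.0], [0.126, 0.992, 0.0], [-0.0, 0.0, -1.0]]
wrist_force: [-0.8, -0.5, -1.0]
gripper_width: 0.297
```

{"fn": "play_rows", "kwargs": {"plan": [[[0.08, 0, 0.075], 0, -1], [[0.08, 0, 0.075], 0, -1], [[0.075, 0, 0.08], 0, -1], [[0.07, 0, 0.085], 0, -1], [[0.065, 0, 0.09], 0, -1], [[0.065, 0, 0.09], 0, -1], [[0.06, 0, 0.095], 0, -1], [[0.055, 0, 0.1], 0, -1], [[0, 0, 0], 0, -1]]}}

```text
t: 26.15
ee_pos: [0.525, 0.1619, 0.0938]
orientation: [[-0.992, 0.126, -0.001], [0.126, 0.992, -0.0], [0.001, -0.0, -1.0]]
wrist_force: [-0.4, -0.1, -2.5]
gripper_width: 0.301
```

```bash
python3 - <<'E'
from h import *
s=state();print(s['t'],s['ee_pos'],s['wrist_force'],s['gripper_width']*94)
im=snapshot("side")[:,:,::-1];cv2.imwrite("pics/s7.png",im)
a=cv2.cvtColor(cv2.imread('pics/side0.png'),6);b=cv2.cvtColor(im,6)
# dark handle rear end and head nose in both pictures
np.set_printoptions(linewidth=250)
for r in(200,205,208,211):print(r,a[r,246:262],b[r,246:262])
for r in(212,218,224):print(r,a[r,284:308],b[r,284:308])
E
```

```text
26.15 [0.525  0.1619 0.0938] [-0.403  -0.0854 -2.4759] 28.27187073354015
200 [113 151 208 208 217 216 216 216 216 215 215 216 215 215 216 215] [111 150 206 207 216 215 214 215 217 215 123 119 124 124 124 122]
205 [216 217 217 209 175 192 170 129 126  19  24  28  31  33  36  34] [215 216 210 148 182 170 124 120   2  12  61 125 123 121 111 119]
208 [215 217 215 146 101 140 140  46  35  37  36  36  35  36  34  32] [215 214 154  69  90  61  42  21  23  24  22  25  20  19  39 107]
211 [216 216 217 194  54  70  75  59  19  17  16  19  19  20  18  20] [215 217 218  52  66  74  57  26  18  19  18  20  21  16  33  90]
212 [219 161  48  68  72  74  74  72  73  73  73  73  75  74  84  27  40 123 200 218 215 213 213 215] [159  46  66  72  72  73  72  72  72  72  73  75  72  84  27  31  32 108 194 217 214 212 212 213]
218 [216 217 216 181  76  31  67  65  70  74  94 131 125 122 115 101  85  89  59  24  98 212 216 216] [201 202 203 166  51  63  67  66  76  95 102 126 120 106  84  85  89  60  34  22  85 197 215 216]
224 [165 162 111 116 116 115 104  94  29  60  68  67  66  67  80 134 122  95  94  94 100 108 163 155] [163 112 113 109  91  94  88  65  58  68  68  67  61  59  71 119 120  94  93  93  98 107 162 155]
```

It's level and about 1–1.5 px (~3 mm) to the rear of its original place. A small nudge forward, then release.

{"fn": "play_rows", "kwargs": {"plan": [[[-0.02, 0, 0.01], 0, -1], [[-0.02, 0, 0.01], 0, -1], [[0, 0, 0], 0, -1], [[0, 0, 0], 0, 1], [[0, 0, 0], 0, 1], [[0, 0, 0], 0, 1], [[0, 0, 0], 0, 1], [[0, 0, 0], 0, 1], [[0, 0, 0], 0, 1]]}}

```text
t: 27.32
ee_pos: [0.5276, 0.1616, 0.0929]
orientation: [[-0.992, 0.126, -0.0], [0.126, 0.992, 0.0], [0.0, 0.0, -1.0]]
wrist_force: [0.0, 0.3, -0.2]
gripper_width: 0.901
```

{"fn": "play_rows", "kwargs": {"plan": [[[0, 0, -0.2], 0, 1], [[0, 0, -0.5], 0, 1], [[0, 0, -0.6], 0, 1], [[0, 0, -0.6], 0, 1], [[0, 0, -0.6], 0, 1], [[-0.37, 0, -0.4], 0, 1], [[-0.37, 0, 0], 0, 1], [[-0.37, 0, 0], 0, 1], [[0, 0, 0], 0, 1], [[0, 0, 0], 0, 1]]}}

```text
t: 28.58
ee_pos: [0.5931, 0.1536, 0.2674]
orientation: [[-0.992, 0.125, -0.0], [0.125, 0.992, 0.0], [0.0, 0.0, -1.0]]
wrist_force: [-0.1, -0.6, 1.0]
gripper_width: 1.001
```

```bash
python3 - <<'E'
from h import *
s=state();print(s['t'],s['ee_pos'],s['orientation'][0],s['wrist_force'],s['gripper_width']*94)
w=snapshot("wrist")[:,:,::-1];cv2.imwrite("pics/w8.png",w)
im=snapshot("side")[:,:,::-1];cv2.imwrite("pics/s8.png",im)
g=cv2.cvtColor(w,6);rs=[r for r in range(480) if ((g[r,290:360]<45).sum()>20)];print(rs)
L=[]
for r in rs:
    if r>300:break
    x=np.where(g[r,290:365]<45)[0]+290
    a,b=wplane((x.min()-.5,r),.13,s),wplane((x.max()+.5,r),.13,s);L.append(np.r_[a[:2],b[:2],np.hypot(*(a-b)[:2])])
L=np.array(L);print(L[::8])
L=L[abs(L[:,4]-.027)<.0015];m=(L[:,:2]+L[:,2:4])/2;v=cv2.fitLine(m.astype(np.float32),cv2.DIST_HUBER,0,1e-4,1e-4).ravel();print(v,np.arctan(v[1]/v[0]),"y at x=.5471",v[3]+(v[1]/v[0])*(.5471-v[2]),m[0],m[-1])
np.set_printoptions(linewidth=250)
a=cv2.cvtColor(cv2.imread('pics/side0.png'),6);b=cv2.cvtColor(im,6)
for r in(200,205,208,211):print(r,a[r,246:262],b[r,246:262])
for r in(212,218,224):print(r,a[r,284:308],b[r,284:308])
d=[(dx,dy,cv2.absdiff(a[193:230,248:310],np.roll(b,(dy,dx),(0,1))[193:230,248:310]).mean()) for dx in(-1,0,1,2) for dy in(-1,0,1)];print(sorted(d,key=lambda q:q[2])[:3])
A=cv2.absdiff(a,b);print("pan region diff",A[250:320,310:360].mean())
E
```

```text
28.575 [0.5931 0.1536 0.2674] [-0.9921  0.1251 -0.0001] [-0.0681 -0.6077  1.0312] 94.09461100787576
[113, 114, 115, 116, 117, 118, 119, 120, 121, 122, 123, 124, 125, 126, 127, 128, 129, 130, 131, 132, 133, 134, 135, 136, 137, 138, 139, 140, 141, 142, 143, 144, 145, 146, 147, 148, 149, 150, 151, 152, 153, 154, 155, 156, 157, 158, 159, 160, 161, 162, 163, 164, 165, 166, 167, 168, 169, 170, 171, 172, 173, 174, 175, 176, 177, 178, 179, 180, 181, 182, 183, 184, 185, 186, 187, 188, 189, 190, 191, 192, 193, 194, 195, 196, 197, 198, 199, 200, 201, 202, 203, 204, 205, 206, 207, 208, 209, 210, 211, 212, 213, 214, 215, 216, 217, 218, 219, 220, 221, 222, 223, 224, 225, 263, 264, 265, 266, 267, 268, 269, 270, 354, 355, 356, 357, 358, 359, 360, 361, 362, 363, 364, 365, 366, 386, 387, 388, 427, 428, 429, 431, 432, 433, 435, 436, 437, 438, 439, 440, 441, 442, 443, 444, 445, 446, 447, 448, 449, 450, 451, 452, 453, 454, 455, 456, 457, 458, 459, 460, 461, 462, 463, 464, 465, 466, 467, 468, 469, 470, 471, 472, 473, 474, 475, 476]
[[0.4895 0.1533 0.4929 0.18   0.0269]
 [0.4964 0.1525 0.4997 0.1792 0.0269
[... 1233 characters left out ...]
  75  74  84  27  40 123 200 218 215 213 213 215] [149  71  67  71  73  74  73  72  72  73  73  74  70  80  45  32  37 120 195 217 214 212 212 213]
218 [216 217 216 181  76  31  67  65  70  74  94 131 125 122 115 101  85  89  59  24  98 212 216 216] [208 209 209 176  78  57  64  63  68  77  93 120 113 110  90  84  84  63  36  23  97 210 206 189]
224 [165 162 111 116 116 115 104  94  29  60  68  67  66  67  80 134 122  95  94  94 100 108 163 155] [166 161 111 114 115 115 101  64  56  65  68  66  62  61  73 123 119  93  94  92  98 105 153 143]
[(0, 0, np.float64(7.558849171752398)), (1, 0, np.float64(9.756320836965998)), (0, 1, np.float64(13.72362685265911))]
pan region diff 14.390285714285714
```

```bash
python3 -c "
from plant import *
print(sign_off())"
```

```text
the job is handed in; nothing more can be done
None
```

The job is done and handed in at about 28.6 s. No verdict was reported.

- **Clips:** I pressed near-left and far-right first, checked them in the side picture, then pressed near-right and far-left. The side picture afterwards showed all four down and alike. Contact forces read under 2 N.
- **Scanner grip:** The tool can only turn about its vertical axis. So I gripped the handle lightly 40 mm behind its balance point and pivoted the scanner about 20° nose-down in its tray. Clamped at 40 N, its beam pointed nearly straight down.
- **Scan:** I held the scanner still for about 2.5 s, roughly 10 cm above the label.
  - The side picture put the middle of the scanner's head face about 5 mm from the label's middle, with its yaw matching the label's 5°. The two cameras' label positions differ by about 4 mm.
  - The pitch came out at 20–22° from handle and head edges, so the beam may be 1–2° off vertical.
  - Nothing in the interface confirms that the barcode was read.
- **Return:** I reversed the same pivot, nudged the scanner 2.5 mm forward, released it and moved clear.
  - The handle's yaw matched the original within about 0.2°. Its position was within about 2 mm, inside the stand's 4 mm of play.
  - This last check was numeric only, because the picture-viewing limit was used up.
- **Bystanders:** The moves kept clear of the other objects. I did not measure them again at the end.

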